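Dose the blue jug with the drop cup

ROBOT

A 6-joint arm with a two-finger parallel gripper is mounted at the origin on the work surface. World frame = base frame: x ahead of the robot, y to its left, z up, the work surface at z = 0. Lengths are in m, angles in rad, forces in N, time in s.
With the tool pointing down it reaches from about 0.3 to 0.775 m from the base axis. Payload 14.6 kg.
Tool frame: the origin (TCP) lies at the very end of the fingers, on their centre line; the grasp point (between the pads) lies env.hold_point_z behind it (env.hold_point_z is the distance from the TCP to the grasp point, in m); y points along the fingers, z is the direction in which the jaws open and shut, and the axes are right-handed (so a half turn about y gives the same grasp; the last joint's range is limited). The gripper opens to 85 mm and grips with 20 to 120 N. Pads are 22 mm wide; open, the fingers measure 114 mm over their backs; the gripper's body (76 mm by 85 mm) begins 54 mm behind the grasp point. The pads swing forward as they close: fully open they stand 13 mm farther back than shut.
Start: joints at [1.162, 0.3, 1.521, -0, 1.321, -0.067], TCP at [0.184, 0.518, 0.231] pointing down, gripper open.
Joint ranges: [-3.03, 3.03], [-0.79, 2.21], [0.23, 2.52], [-1.04, 4.18], [0, 3.07], [-2.55, 2.55]. Speed limits (rad/s): [2.22, 2.22, 2.57, 3.14, 3.14, 3.14].

INTERFACE

Orientations are given as a unit quaternion [w, x, y, z].
In Python, from cell import env, optics, models gives the robot as it stands.
- The arm moves only by the tool carry_out, never from a script. Its argument "targets" is a list of rows, each an object of numbers: "dx", "dy", "dz": the shift along the tool's x, y, z in m; "wx", "wy", "wz": the turn, a rotation vector about the tool's x, y, z in rad; "claw": the finger opening in m, from 0 to 0.0854. A call has 1 to 8 rows; each row shifts and turns the commanded pose from where the row before left it, along the tool's axes as they then stand; what a row does not reach is not made up. A row lasts 1/12 s, in which the tool goes at most 41.7 mm and 7.16 degrees, less where a joint would pass 70% of its speed; a pose out of reach is approached as far as the arm can. A call with a gripper value outside its range is refused whole. The fingers move at their own pace and stop on an object; "force" is the grip in N (left out, the last holds). Time passes only in rows, so rows that do not move let the fingers close. It gives the time, the measured TCP pose, the force and the opening at its end, in the units of the state.
- env.observe(): the state, without advancing time (a new reading comes with each control period).
- optics.capture(name): name is "side" or "top" or "wrist"; returns a dict with "color" (420x560x3 uint8, blue, green, red), "camera_matrix" (3x3 intrinsics, pixels), "R" (3x3) and "t" (3): a world point X has camera coordinates R X + t. Camera axes: x right, y down, z forward; pixel columns grow to the right and rows downward; lengths in m; the calibration is good to about 2 mm. A picture is of the moment at which its call begins. There is no depth.
- env.hand_in(): hands the job in, once; it reports no verdict.
Trained networks look in the newest picture that a camera, given by its name, has taken for a name from the list of things; names that differ only in an ending like _2 or _b are one class to them, and where a whole thing is asked for, a point or a joint stands for the part that bears it (a point fixed in the world has none). Each returns a list of dicts, best first, with "confidence" (0 to 1); they miss things now and then, are a little off and sometimes report something else, mostly with a low value. They report only what shows in the picture. A call takes as long as a camera call. They do not tell look-alikes from the thing itself.
- models.regions_of(camera, query): "pixels" (420x560 bool, what is visible of it) and "extent" ([left, top, right, bottom] in pixels, round what is visible of it).
The state is a dict: "time": time; "joints": joint angles; "dq": joint speeds; "joint_efforts": joint torques, N m; "ee_pos": TCP position; "orientation": TCP orientation; "ft_force": force on the tool from outside, world axes, zero at the start; "ft_torque": the same for the moment, N m; "grip_width": finger opening in m.
Only numpy, scipy, OpenCV 4.12 (cv2) and the standard library are available. Lean on these libraries where they do the work, as an engineer would, in place of code of your own. Each camera call takes 0.05 s, during which the arm holds its last target. There are 200 camera calls.

TASK

Two disinfectant tablets lie ready in the blue drop cup: take the cup by its handle, bring it level in under the tap outlet to the blue jug, and press its yellow release tab down on the jug's rim so that the floor swings open and both tablets drop into the jug. Open it only over that jug, then stand the empty cup upright back on the rubber mat beside the red one. Leave the blue jug standing in its place under its outlet, do not knock the tap, and do not disturb anything else on the desk.

Things in the scene. Friction and masses are not known exactly. Their poses are not given: they have to be found in the camera images.
- blue_cup_center (a point): Middle, half-way up, of the BLUE drop cup (the one holding two white tablets), with the cup's axes: z up, handle along -x. Square open-topped plastic cup, outside 60 (x) by 50 (y) by 62 mm high, walls 3 mm, 130 g; this point is 31 mm above its underside. Floor: a spring-shut flap, top 7 mm above the underside, hinged along y at x = -30 mm, 5.5 mm above the underside.
- blue_cup_handle (a point): Grip point of the blue cup's handle, same axes as the cup: in the middle of a straight level bar 16 mm wide (y) and 22 mm high that runs out from the cup along -x, from 30 to 127 mm from the cup's middle. This point is 90 mm from the cup's middle and 51 mm above its underside; grip from above, closing across y.
- blue_cup_tab (a point): Middle of the yellow release tab, 44 mm from the cup's middle under the handle. The tab is the tail of the floor flap: 22 mm wide (y), 3 mm thick, 33 mm long outwards (-x) from the hinge, level when shut, its underside then 4 mm above the cup's underside. This point moves with the flap; x, y, z as the cup's when shut.
- blue_cup_flap (a joint): Angle of the blue cup's floor flap (rad): 0 shut, 1.3 fully open. Flap and tab are one see-saw: tab pushed up = floor swings down. Springs shut (0.026 N m shut, 0.046 at 1 rad; 2 to 3 N at the tab). With a rim under this tab's middle (14 mm out from the hinge), lowering the cup 20 mm after touching gives about 1 rad, cup underside 24 mm below the rim, and the tablets slide out.
- tablet1_center (a point): Centre of a white disinfectant tablet, a disc 24 mm across and 10 mm thick, 12 g, lying in the blue cup at the start.
- tablet2_center (a point): Centre of the second, equal tablet, also in the blue cup.
- blue_jug: BLUE measuring jug, empty, loose, 0.4 kg, standing on the drip tray under one of the two tap outlets; origin at the centre of its underside, z up. Round: 150 mm high, outside radius 59 mm at the foot and 65 mm at the rim, wall 4 mm (rim mid-wall at radius 63 mm), inside floor 5 mm up. Its loop handle sticks out along its +x to 111 mm from its axis, below the rim.
- red_jug: RED measuring jug, same shape and size as the blue one, under the other outlet; not to be used.
- drip_tray: Fixed steel drip tray 170 (x) by 400 (y) mm, floor 4 mm thick, lip 12 mm high; origin at the centre of its underside. The tap pillar stands at its middle, a jug either side of it near y = +105 and y = -105 mm; its open front is -x.
- pillar_tap: Fixed bench tap, origin and axes as the tray: upright column of radius 16 mm (21 mm near the top), 300 mm high, with levers on top to 322 mm; two level arms of radius 10 mm at height 285 mm along +y and -y, each with an outlet of radius 12 mm pointing down at y = +105 and -105 mm, x = 0. The outlet's mouth is 256 mm above the table, 102 mm above the jug's rim: the cup must pass under it.
- mat: Fixed dark rubber mat on which the cups are kept, 180 (x) by 260 (y) by 3 mm thick; origin at the centre of its underside.
- red_cup: RED drop cup, empty, same shape as the blue one (origin at the centre of its underside, handle along -x), standing on the same mat; a bystander.
- spray_bottle: White trigger spray bottle with a green head, loose; round, radius 38 mm, 253 mm high, head reaching 64 mm out along its -x above 200 mm height and 28 mm along +x; origin at the centre of its underside. Bystander.
- pump_bottle: Turquoise pump bottle, loose; radius 33 mm, 194 mm high, nozzle reaching 40 mm out along its -x at the top; origin at the centre of its underside. Bystander.
- tablet_jar: White tablet jar with a yellow cap, shut, loose; radius 38 mm, 120 mm high; origin at the centre of its underside. Bystander.
- label_roll: Roll of paper labels lying flat, loose; radius 28 mm, 40 mm high, origin at the centre of its underside. Bystander.
- scanner: Grey hand scanner standing on its round foot, loose; about 105 (x) by 72 by 68 mm high, origin at the centre of its foot. Bystander.
Things that resemble listed ones, but are neither listed nor needed, are in the scene too. What is meant by the part that bears blue_cup_center is not brown, and is the smaller of those in its own colour.

How it is judged:
By the outcome, as a careful person would: the job done as asked, in the order asked, and still so for the second after the job is handed in, with the robot touching nothing.
It also fails if it takes over 67 s, if anything falls off the work surface, if the arm or the gripper's body presses on something with over 40 N, if the wrist force passes 120 N, or if a joint passes its speed limit or range.

## Working session

There is one attempt and no reset: what is moved stays moved. The work goes in short steps, Python scripts to look and compute and a tool call to move; the robot and the scene stay as the last step left them, time stands still between calls to the robot, and variables do not carry over. Pictures are saved under pics/ and viewed, about 8 in all and at most 12, crops included, and the job is handed in when it is done.

Besides the shell and the picture viewer there is one more tool, called as name(argument=value, ...), one argument or row to a line, values as JSON. carry_out: Moves the arm, as the interface text tells. Its arguments: {"type":"object","properties":{"targets":{"type":"array"},"force":{"type":"number"}},"required":["targets"]}

```bash
mkdir -p pics; ls; python3 - <<'E'
from cell import env, optics, models
import cv2,numpy as np
s=env.observe(); print({k:np.round(v,3) for k,v in s.items()}, env.hold_point_z)
ims=[]
for c in ("top","side"):
    r=optics.capture(c); cv2.imwrite(f"pics/{c}0.png",r["color"])
    print(c,r["camera_matrix"].round(1).tolist(),r["R"].round(3).tolist(),r["t"].round(3).tolist())
    for q in ("blue_cup_center","blue_cup_handle","blue_cup_tab","tablet1_center","blue_jug","red_jug","red_cup","drip_tray","pillar_tap","mat","spray_bottle","pump_bottle","tablet_jar","label_roll","scanner"):
        print(q,[(round(float(d["confidence"]),2),np.round(d["extent"]).astype(int).tolist(),int(d["pixels"].sum())) for d in models.regions_of(c,q)][:4])
E
```

```text
pics
{'time': np.float64(0.0), 'joints': array([ 1.162,  0.3  ,  1.522,  0.   ,  1.321, -0.067]), 'dq': array([-0.   , -0.002, -0.002, -0.   ,  0.   , -0.   ]), 'joint_efforts': array([-0.0000e+00, -5.4349e+01, -3.6180e+01, -0.0000e+00,  4.0000e-03,
        0.0000e+00]), 'ee_pos': array([0.184, 0.518, 0.231]), 'orientation': array([-0.696,  0.697, -0.12 ,  0.12 ]), 'ft_force': array([-0.346, -0.769,  0.779]), 'ft_torque': array([ 0.041,  0.065, -0.025]), 'grip_width': np.float64(0.085)} 0.0187
top [[415.5, 0.0, 286.6], [0.0, 415.5, 212.4], [0.0, 0.0, 1.0]] [[0.014, -1.0, -0.007], [-0.989, -0.013, -0.148], [0.148, 0.009, -0.989]] [-0.017, 0.562, 1.342]
blue_cup_center [(0.87, [277, 270, 329, 291], 499), (0.76, [360, 195, 378, 242], 448), (0.71, [396, 286, 475, 312], 1136), (0.41, [151, 177, 278, 251], 3214)]
blue_cup_handle [(0.79, [278, 271, 326, 291], 485), (0.69, [399, 285, 473, 308], 1075), (0.59, [362, 194, 381, 243], 547)]
blue_cup_tab [(0.68, [279, 276, 302, 288], 212), (0.55, [420, 290, 459, 306], 259), (0.46, [367, 202, 376, 223], 68)]
tablet1_center []
blue_jug [(0.69, [224,
[... 1145 characters left out ...]
 [235, 149, 278, 207], 1899)]
red_jug [(0.73, [183, 125, 224, 180], 1786), (0.63, [276, 234, 370, 304], 2554)]
red_cup [(0.58, [287, 216, 329, 251], 727)]
drip_tray [(0.7, [275, 233, 373, 304], 2574), (0.56, [171, 104, 293, 222], 2936), (0.18, [316, 249, 363, 284], 823)]
pillar_tap [(0.56, [197, 105, 260, 186], 1332)]
mat [(0.75, [276, 233, 371, 302], 2492)]
spray_bottle [(0.96, [170, 86, 192, 155], 754)]
pump_bottle [(0.87, [189, 182, 219, 227], 852)]
tablet_jar [(0.63, [342, 187, 370, 226], 824)]
label_roll [(0.75, [331, 261, 348, 278], 68), (0.52, [339, 225, 360, 245], 325)]
scanner [(0.63, [195, 104, 259, 188], 1317), (0.59, [274, 231, 371, 305], 2603), (0.57, [267, 280, 305, 316], 787)]
```

View pics/top0.png

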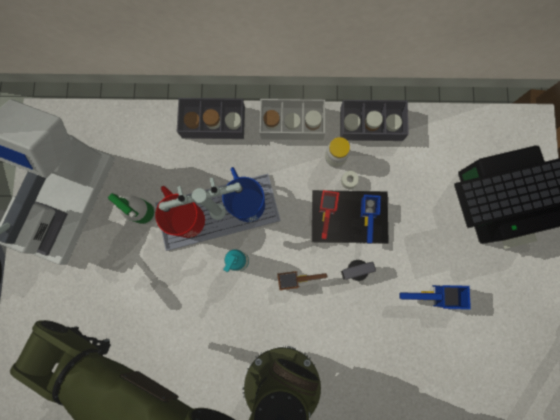

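View pics/side0.png

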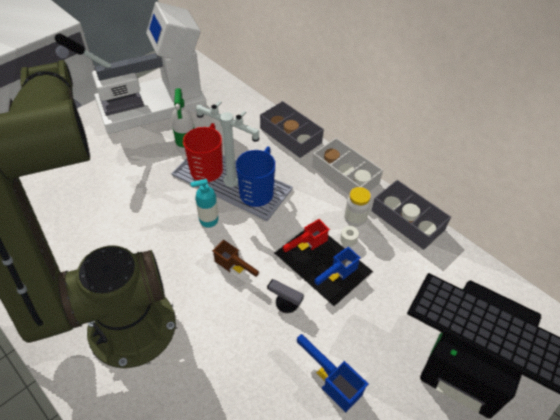

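```bash
cat > h.py <<'E'
from cell import env, optics, models
import cv2, numpy as np
from scipy.optimize import minimize
from scipy.spatial.transform import Rotation as Rot
def proj(r,X): 
    p=(np.asarray(X)@r["R"].T+r["t"])@r["camera_matrix"].T
    return p[:,:2]/p[:,2:]
def back(r,uv,z):
    d=np.linalg.inv(r["camera_matrix"])@np.array([uv[0],uv[1],1.0]); d=r["R"].T@d; C=-r["R"].T@r["t"]
    return C+d*(z-C[2])/d[2]
def box(x0,x1,y0,y1,z0,z1): return np.array([[x,y,z] for x in(x0,x1) for y in(y0,y1) for z in(z0,z1)])
def cyl(r0,z0,r1,z1):
    a=np.linspace(0,2*np.pi,40); return np.vstack([np.c_[r*np.cos(a),r*np.sin(a),0*a+z] for r,z in((r0,z0),(r1,z1))])
CUP=[box(-.03,.03,-.025,.025,0.007,.062),box(-.127,-.03,-.008,.008,.04,.062)]
JUG=[cyl(.059,0,.065,.150)]
TRAY=[box(-.085,.085,-.2,.2,0,.012)]
MAT=[box(-.09,.09,-.13,.13,0,.003)]
def place(P,p,z):  # p=x,y,yaw
    return P@Rot.from_euler('z',p[2]).as_matrix().T+[p[0],p[1],z]
def sil(r,parts,p,z,S=4):
    m=np.zeros((420*S,560*S),np.uint8)
    for P in parts:
        h=cv2.convexHull(((proj(r,place(P,p,z))+.5)*S).astype(np.float32))
        cv2.fillConvexPoly(m,np.round(h).astype(np.int32),1)
    return m
def fit(views,parts,p0,z,S=4,step=(.01,.01,.1)):
    M=[cv2.resize(m.astype(np.uint8),None,fx=S,fy=S,interpolation=cv2.INTER_LINEAR) for _,m in views]
    def f(p):
        c=0
        for (r,_),m in zip(views,M):
            s=sil(r,parts,p,z,S); c-=(s&m).sum()/max(1,(s|m).sum())
        return c
    sx=[p0]+[np.array(p0)+np.eye(3)[i]*step[i] for i in range(3)]
    o=minimize(f,p0,method="Nelder-Mead",options=dict(initial_simplex=np.array(sx),xatol=1e-4,fatol=1e-5)); return o.x,-o.fun/len(views)
def hsv(r,lo,hi,ext=None,pad=6):
    m=cv2.inRange(cv2.cvtColor(r["color"],cv2.COLOR_BGR2HSV),lo,hi)>0
    if ext is not None:
        k=np.zeros_like(m); a,b,c,d=[int(v) for v in ext]; k[max(0,b-pad):d+pad,max(0,a-pad):c+pad]=1; m&=k
    return m
BLUE=((100,90,30),(130,255,255))
E
python3 - <<'E'
from h import *
t=optics.capture("top"); s=optics.capture("side")
def top(e): return back(t,((e[0]+e[2])/2,(e[1]+e[3])/2),.06)
mt=hsv(t,*BLUE,(360,193,381,243),2); ms=hsv(s,*BLUE,(313,246,362,287),2)
print("handle end/cup",back(t,(371,240),.065),back(t,(370,203),.065))
c=back(t,(370,205),.065)
for v in ([(t,mt)],[(s,ms)],[(t,mt),(s,ms)]): print("cup",fit(v,CUP,[c[0],c[1],0.0],.003))
c=back(t,(243,199),.154); 
jt=hsv(t,*BLUE,(224,168,266,222)); js=hsv(s,*BLUE,(235,149,278,207))
J=[JUG[0],box(.06,.111,-.008,.008,.03,.13)]
for v in ([(t,jt)],[(s,js)],[(t,jt),(s,js)]): print("jug",fit(v,J,[c[0],c[1],0.3],.004))
c=back(t,(218,213),.01)
g=models.regions_of("top","drip_tray")[0]; g2=models.regions_of("side","drip_tray")
# tray + jugs corners
for uv in ((162,247),(278,214),(271,178)): print("traycorner?",back(t,uv,.012))
for q in ("mat","red_cup","red_jug","pump_bottle","spray_bottle","tablet_jar","label_roll"):
    g=models.regions_of("top",q); e=g[0]["extent"]; print(q,[back(t,uv,.0).round(3)[:2].tolist() for uv in ((e[0],e[1]),(e[2],e[3]))])
out=[cv2.resize(im["color"][y:y+120,x:x+160],None,fx=5,fy=5,interpolation=cv2.INTER_CUBIC) for im,x,y in((t,140,150),)]
cv2.imwrite("pics/tc.png",out[0])
E
```

```text
handle end/cup [ 0.47222089 -0.28382636  0.065     ] [ 0.59374675 -0.28245056  0.065     ]
cup (array([ 0.5934641 , -0.28842662, -0.06945088]), np.float64(0.6780077884812462))
cup (array([ 0.59274666, -0.28175763, -0.07356329]), np.float64(0.8179271708683473))
cup (array([ 0.59271683, -0.28623285, -0.05972668]), np.float64(0.6949552307807685))
jug (array([0.59344747, 0.12548463, 0.40932683]), np.float64(0.8286430223592907))
jug (array([0.59547161, 0.13135717, 0.43318   ]), np.float64(0.9570937312679434))
jug (array([0.594615  , 0.12774153, 0.42602997]), np.float64(0.8791982637926401))
traycorner? [0.44338198 0.40917976 0.012     ]
traycorner? [0.56095429 0.02036488 0.012     ]
traycorner? [0.68602579 0.04669869 0.012     ]
mat [[0.654, -0.098], [0.462, -0.357]]
red_cup [[0.635, -0.122], [0.494, -0.186]]
red_jug [[0.656, 0.444], [0.473, 0.27]]
pump_bottle [[0.446, 0.203], [0.361, 0.117]]
spray_bottle [[0.629, 0.601], [0.52, 0.436]]
tablet_jar [[0.845, -0.135], [0.729, -0.237]]
label_roll [[0.728, -0.2], [0.673, -0.25]]
```

View pics/tc.png

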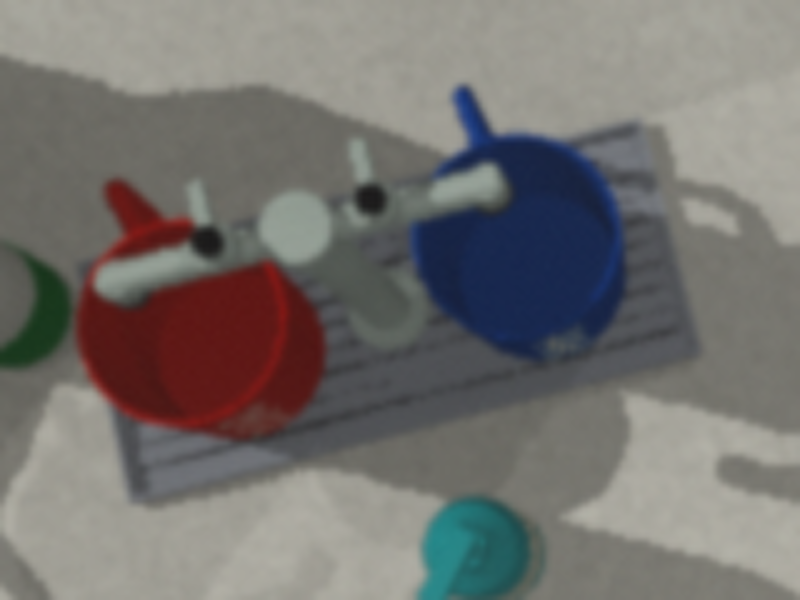

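```bash
cat >> h.py <<'E'
def tool():
    s=env.observe(); q=np.array(s["orientation"]); return s,Rot.from_quat(q[[1,2,3,0]])
def goal(p,ang): # jaws (tool z) along world angle ang (or +pi), pointing down
    s,R=tool(); z=R.as_matrix()[:,2]
    best=None
    for a in (ang,ang+np.pi):
        zz=np.array([np.cos(a),np.sin(a),0]); y=np.array([0,0,-1.]); G=Rot.from_matrix(np.c_[np.cross(y,zz),y,zz])
        w=(R.inv()*G).as_rotvec()
        if best is None or np.linalg.norm(w)<np.linalg.norm(best): best=w
    d=R.inv().apply(np.array(p)-s["ee_pos"]); dg=Rot.from_rotvec(best).inv().apply(d)
    print("time",round(float(s["time"]),2),"pos",s["ee_pos"].round(4),"w",best.round(4),"shift in tool now",d.round(4),"or after turn",dg.round(4),"grip",round(float(s["grip_width"]),4),"F",s["ft_force"].round(1))
E
python3 - <<'E'
from h import *
s,R=tool(); print(R.as_matrix().round(3)); 
goal([.503,-.277,.17],np.pi/2-.066)
t=optics.capture("top"); sd=optics.capture("side")
c=back(t,(235,262),.1)
P=[cyl(.033,0,.033,.13),cyl(.012,.13,.012,.19)]
r=models.regions_of("top","pump_bottle")[0]["pixels"]; r2=models.regions_of("side","pump_bottle")[0]["pixels"]
tl=lambda r:hsv(r,(82,80,30),(98,255,255))
for v in ([(t,r)],[(sd,r2)]): print("pump",fit(v,P,[c[0],c[1],0],0.)[0])
c=back(t,(218,213),.01); g=models.regions_of("top","drip_tray")[0]["pixels"]
print("tray guess",c)
o=lambda u,v:back(t,(140+u/5-.4,150+v/5-.4),.012)[:2]
A,B,C,D=o(135,503),o(698,355),o(640,122),o(80,265); print("corners",A,B,C,D,"len",np.linalg.norm(A-B),np.linalg.norm(B-C),"yaw",np.arctan2(-(A-B)[0],(A-B)[1]),"ctr",(A+C)/2,(B+D)/2)
print("outlet arm end", back(t,(140+490/5,150+188/5),.285),"column",back(t,(140+295/5,150+228/5),.322))
E
```

```text
[[ 0.942 -0.     0.335]
 [-0.335 -0.     0.942]
 [-0.    -1.    -0.   ]]
time 2.15 pos [0.1843 0.5182 0.2313] w [ 1.000e-04 -2.758e-01 -0.000e+00] shift in tool now [ 0.5667  0.0613 -0.6424] or after turn [ 0.3704  0.0613 -0.7724] grip 0.0854 F [ 0.9 -0.1  0.3]
pump [ 0.40074648  0.15059986 -0.00829502]
pump [ 0.40486452  0.15598537 -0.00974601]
tray guess [0.56194496 0.22519711 0.01      ]
corners [0.43285461 0.39303548] [0.53837599 0.01589465] [0.70001325 0.05872304] [0.59476307 0.44010664] len 0.391624782295355 0.16721505688325436 yaw 0.27281678898586853 ctr [0.56643393 0.22587926] [0.56656953 0.22800065]
outlet arm end [0.59346673 0.12404624 0.285     ] column [0.56256627 0.22273426 0.322     ]
```

carry_out(
  targets=[
    {"wy": -0.092,"dy": -0.01},
    {"wy": -0.092,"dy": -0.01},
    {"wy": -0.092,"dy": -0.01},
    {"dx": 0.0155,"dz": -0.032},
    {"dx": 0.0155,"dz": -0.032},
    {"dx": 0.0155,"dz": -0.032},
    {"dx": 0.0155,"dz": -0.032},
    {"dx": 0.0155,"dz": -0.032},
  ],
)

```text
invalid input
```

carry_out(
  targets=[
    {"dx": 0.0155,"dz": -0.032},
    {"dx": 0.0155,"dz": -0.032},
    {"dx": 0.0155,"dz": -0.032},
    {"dx": 0.0155,"dz": -0.032},
    {"dx": 0.0155,"dz": -0.032},
    {"dx": 0.0155,"dz": -0.032},
    {"dx": 0.0155,"dz": -0.032},
    {"dx": 0.0155,"dz": -0.032},
  ],
)

```text
invalid input
```

carry_out(
  targets=[
    {"dx": 0.0155,"dz": -0.032},
    {"dx": 0.0155,"dz": -0.032},
    {"dx": 0.0155,"dz": -0.032},
    {"dx": 0.0155,"dz": -0.032},
    {"dx": 0.0155,"dz": -0.032},
    {"dx": 0.0155,"dz": -0.032},
    {"dx": 0.0155,"dz": -0.032},
    {"dx": 0.0155,"dz": -0.032},
  ],
)

```text
invalid input
```

```bash
python3 - <<'E'
from h import *
goal([.503,-.277,.17],np.pi/2-.066)
w=optics.capture("wrist"); cv2.imwrite("pics/w1.png",w["color"])
for q in ("blue_cup_center","tablet1_center"):
    print(q,[(round(float(d["confidence"]),2),np.round(d["extent"]).astype(int).tolist()) for d in models.regions_of("wrist",q)][:3])
C=-w["R"].T@w["t"]; print("cam",C,w["R"][2]); print(proj(w,[[.593,-.283,.065],[.503,-.277,.065]]))
E
```

```text
time 2.4 pos [0.1844 0.5182 0.2313] w [ 0.     -0.2758 -0.    ] shift in tool now [ 0.5667  0.0613 -0.6424] or after turn [ 0.3704  0.0613 -0.7724] grip 0.0853 F [ 0.3 -0.1 -0.4]
blue_cup_center []
tablet1_center []
cam [0.10958191 0.5450155  0.3723949 ] [ 0.29438451 -0.10493201 -0.94990896]
[[-125.81660729  601.57982785]
 [-165.31346582  565.88467111]]
```

View pics/w1.png

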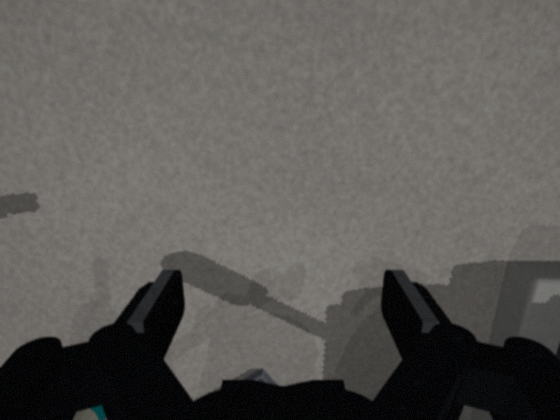

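The wrist picture shows bare bench between the open fingers. The moves were refused and nothing moved, probably because each row needs all its keys.

carry_out(
  targets=[
    {"dx": 0,"dy": -0.01,"dz": 0,"wx": 0,"wy": -0.092,"wz": 0,"claw": 0.085},
    {"dx": 0,"dy": -0.01,"dz": 0,"wx": 0,"wy": -0.092,"wz": 0,"claw": 0.085},
    {"dx": 0,"dy": -0.01,"dz": 0,"wx": 0,"wy": -0.092,"wz": 0,"claw": 0.085},
    {"dx": 0.0155,"dy": 0,"dz": -0.032,"wx": 0,"wy": 0,"wz": 0,"claw": 0.085},
    {"dx": 0.0155,"dy": 0,"dz": -0.032,"wx": 0,"wy": 0,"wz": 0,"claw": 0.085},
    {"dx": 0.0155,"dy": 0,"dz": -0.032,"wx": 0,"wy": 0,"wz": 0,"claw": 0.085},
    {"dx": 0.0155,"dy": 0,"dz": -0.032,"wx": 0,"wy": 0,"wz": 0,"claw": 0.085},
    {"dx": 0.0155,"dy": 0,"dz": -0.032,"wx": 0,"wy": 0,"wz": 0,"claw": 0.085},
  ],
)

```text
time: 3.22
ee_pos: [0.2513, 0.3519, 0.2613]
orientation: [0.707, -0.707, 0.023, -0.023]
ft_force: [1.7, -0.4, -0.1]
grip_width: 0.0849
```

carry_out(
  targets=[
    {"dx": 0.0155,"dy": 0,"dz": -0.032,"wx": 0,"wy": 0,"wz": 0,"claw": 0.085},
    {"dx": 0.0155,"dy": 0,"dz": -0.032,"wx": 0,"wy": 0,"wz": 0,"claw": 0.085},
    {"dx": 0.0155,"dy": 0,"dz": -0.032,"wx": 0,"wy": 0,"wz": 0,"claw": 0.085},
    {"dx": 0.0155,"dy": 0,"dz": -0.032,"wx": 0,"wy": 0,"wz": 0,"claw": 0.085},
    {"dx": 0.0155,"dy": 0,"dz": -0.032,"wx": 0,"wy": 0,"wz": 0,"claw": 0.085},
    {"dx": 0.0155,"dy": 0,"dz": -0.032,"wx": 0,"wy": 0,"wz": 0,"claw": 0.085},
    {"dx": 0.0155,"dy": 0,"dz": -0.032,"wx": 0,"wy": 0,"wz": 0,"claw": 0.085},
    {"dx": 0.0155,"dy": 0,"dz": -0.032,"wx": 0,"wy": 0,"wz": 0,"claw": 0.085},
  ],
)

```text
time: 3.88
ee_pos: [0.3583, 0.0881, 0.2616]
orientation: [0.707, -0.707, 0.023, -0.024]
ft_force: [-0.4, 1.6, -0.9]
grip_width: 0.0849
```

carry_out(
  targets=[
    {"dx": 0.0155,"dy": 0,"dz": -0.032,"wx": 0,"wy": 0,"wz": 0,"claw": 0.085},
    {"dx": 0.0155,"dy": 0,"dz": -0.032,"wx": 0,"wy": 0,"wz": 0,"claw": 0.085},
    {"dx": 0.0155,"dy": 0,"dz": -0.032,"wx": 0,"wy": 0,"wz": 0,"claw": 0.085},
    {"dx": 0.0155,"dy": 0,"dz": -0.032,"wx": 0,"wy": 0,"wz": 0,"claw": 0.085},
    {"dx": 0.0155,"dy": 0,"dz": -0.032,"wx": 0,"wy": 0,"wz": 0,"claw": 0.085},
    {"dx": 0.0155,"dy": 0,"dz": -0.032,"wx": 0,"wy": 0,"wz": 0,"claw": 0.085},
    {"dx": 0.0155,"dy": 0,"dz": -0.032,"wx": 0,"wy": 0,"wz": 0,"claw": 0.085},
    {"dx": 0.0155,"dy": 0,"dz": -0.032,"wx": 0,"wy": 0,"wz": 0,"claw": 0.085},
  ],
)

```text
time: 4.55
ee_pos: [0.4652, -0.1757, 0.2613]
orientation: [-0.707, 0.707, -0.023, 0.023]
ft_force: [0.7, 0.6, 0.9]
grip_width: 0.0852
```

```bash
python3 - <<'E'
from h import *
goal([.503,-.277,.17],np.pi/2-.066)
w=optics.capture("wrist"); C=-w["R"].T@w["t"]; print("cam",C.round(3),w["R"][2].round(2)); print(proj(w,[[.593,-.283,.065],[.503,-.277,.065],[.465,-.275,.065]]).round())
print([d["extent"].round().tolist() if hasattr(d["extent"],"round") else d["extent"] for d in models.regions_of("wrist","blue_cup_center")])
E
```

```text
time 4.55 pos [ 0.4652 -0.1757  0.2613] w [ 0.0001 -0.0001  0.0002] shift in tool now [ 0.0443  0.0913 -0.0986] or after turn [ 0.0444  0.0913 -0.0986] grip 0.0852 F [0.7 0.6 0.9]
cam [ 0.386 -0.17   0.402] [ 0.31 -0.02 -0.95]
[[195. 292.]
 [188. 217.]
 [184. 181.]]
[[314.7, 0.0, 495.6, 69.1], [167.2, 177.8, 226.8, 316.0], [0.2, 1.1, 55.1, 40.3]]
```

carry_out(
  targets=[
    {"dx": 0.011,"dy": 0.005,"dz": -0.0245,"wx": 0,"wy": 0,"wz": 0,"claw": 0.085},
    {"dx": 0.011,"dy": 0.005,"dz": -0.0245,"wx": 0,"wy": 0,"wz": 0,"claw": 0.085},
    {"dx": 0.011,"dy": 0.005,"dz": -0.0245,"wx": 0,"wy": 0,"wz": 0,"claw": 0.085},
    {"dx": 0.011,"dy": 0.005,"dz": -0.0245,"wx": 0,"wy": 0,"wz": 0,"claw": 0.085},
    {"dx": 0,"dy": 0,"dz": 0,"wx": 0,"wy": 0,"wz": 0,"claw": 0.085},
  ],
)

```text
time: 5.07
ee_pos: [0.5027, -0.2771, 0.2396]
orientation: [0.707, -0.707, 0.025, -0.023]
ft_force: [-0.5, -0.3, -0.7]
grip_width: 0.0848
```

```bash
python3 - <<'E'
from h import *
w=optics.capture("wrist"); cv2.imwrite("pics/w2.png",w["color"])
g=models.regions_of("wrist","blue_cup_center"); print([(d["confidence"],d["extent"]) for d in g])
e=min(g,key=lambda d:abs((d["extent"][0]+d["extent"][2])/2-290))
m=hsv(w,*BLUE,e["extent"],8)
lab,st=cv2.connectedComponentsWithStats(m.astype(np.uint8))[1:3]; print(st[1:][st[1:,4]>200])
for mm in (m,e["pixels"]):
    p,s=fit([(w,mm)],CUP,[.593,-.283,-.066],.003); print(p.round(4),s)
    h=p[:2]-.09*np.array([np.cos(p[2]),np.sin(p[2])]); goal([h[0],h[1],.035],np.pi/2+p[2])
im=w["color"].copy()
for P in CUP: cv2.polylines(im,[cv2.convexHull(proj(w,place(P,p,.003)).astype(np.float32)).astype(int)],True,(0,255,255))
cv2.imwrite("pics/w2.png",im)
E
```

```text
[(0.84, [0.2, 4.3, 49.4, 15.4]), (0.75, [255.7, 138.0, 310.8, 294.6])]
[[ 253  138   57  154 4624]]
[ 0.5914 -0.2844 -0.057 ] 0.7476768628171699
time 5.17 pos [ 0.5023 -0.2744  0.2407] w [-0.0007 -0.0096 -0.001 ] shift in tool now [-2.000e-04  2.057e-01 -5.000e-03] or after turn [-0.0005  0.2057 -0.0048] grip 0.0851 F [0.8 0.5 0.2]
[ 0.5915 -0.283  -0.044 ] 0.8288488495333174
time 5.17 pos [ 0.5023 -0.2744  0.2407] w [-0.0007 -0.0225 -0.001 ] shift in tool now [-1.000e-04  2.057e-01 -4.800e-03] or after turn [-0.0004  0.2057 -0.0046] grip 0.0851 F [0.8 0.5 0.2]
```

View pics/w2.png

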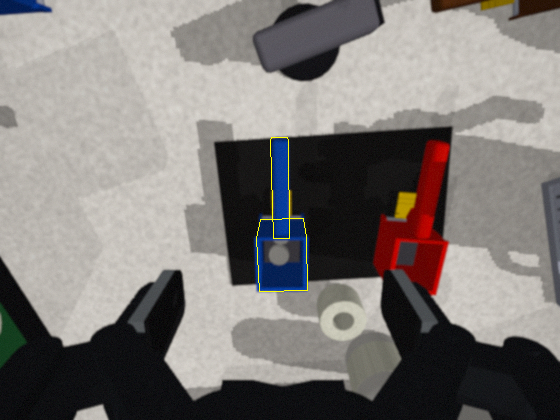

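carry_out(
  targets=[
    {"dx": 0,"dy": 0.025,"dz": -0.0048,"wx": 0,"wy": -0.018,"wz": 0,"claw": 0.085},
    {"dx": 0,"dy": 0.026,"dz": 0,"wx": 0,"wy": 0,"wz": 0,"claw": 0.085},
    {"dx": 0,"dy": 0.026,"dz": 0,"wx": 0,"wy": 0,"wz": 0,"claw": 0.085},
    {"dx": 0,"dy": 0.026,"dz": 0,"wx": 0,"wy": 0,"wz": 0,"claw": 0.085},
    {"dx": 0,"dy": 0.026,"dz": 0,"wx": 0,"wy": 0,"wz": 0,"claw": 0.085},
    {"dx": 0,"dy": 0.026,"dz": 0,"wx": 0,"wy": 0,"wz": 0,"claw": 0.085},
    {"dx": 0,"dy": 0.026,"dz": 0,"wx": 0,"wy": 0,"wz": 0,"claw": 0.085},
    {"dx": 0,"dy": 0.025,"dz": 0,"wx": 0,"wy": 0,"wz": 0,"claw": 0.085},
  ],
)

```text
time: 5.83
ee_pos: [0.5022, -0.278, 0.0348]
orientation: [-0.707, 0.707, -0.016, 0.017]
ft_force: [0.7, -0.2, -0.9]
grip_width: 0.0848
```

```bash
python3 - <<'E'
from h import *
h=np.array([.5915,-.2837])-.09*np.array([np.cos(.05),np.sin(-.05)]); goal([h[0],h[1],.035],np.pi/2-.05)
E
```

```text
time 5.83 pos [ 0.5022 -0.278   0.0348] w [0.0003 0.0033 0.0007] shift in tool now [-0.0005 -0.0002 -0.0012] or after turn [-0.0005 -0.0002 -0.0012] grip 0.0848 F [ 0.7 -0.2 -0.9]
```

carry_out(
  targets=[
    {"dx": 0,"dy": 0,"dz": -0.001,"wx": 0,"wy": 0,"wz": 0,"claw": 0.04},
    {"dx": 0,"dy": 0,"dz": 0,"wx": 0,"wy": 0,"wz": 0,"claw": 0.03},
    {"dx": 0,"dy": 0,"dz": 0,"wx": 0,"wy": 0,"wz": 0,"claw": 0.022},
    {"dx": 0,"dy": 0,"dz": 0,"wx": 0,"wy": 0,"wz": 0,"claw": 0.01},
    {"dx": 0,"dy": 0,"dz": 0,"wx": 0,"wy": 0,"wz": 0,"claw": 0.005},
    {"dx": 0,"dy": 0,"dz": 0,"wx": 0,"wy": 0,"wz": 0,"claw": 0.005},
    {"dx": 0,"dy": 0,"dz": 0,"wx": 0,"wy": 0,"wz": 0,"claw": 0.005},
    {"dx": 0,"dy": 0,"dz": 0,"wx": 0,"wy": 0,"wz": 0,"claw": 0.005},
  ],
  force=70,
)

```text
time: 6.5
ee_pos: [0.5024, -0.2805, 0.0364]
orientation: [-0.707, 0.707, -0.016, 0.017]
ft_force: [-3.6, 1.8, 7.4]
grip_width: 0.0147
```

carry_out(
  targets=[
    {"dx": 0,"dy": -0.005,"dz": 0,"wx": 0,"wy": 0,"wz": 0,"claw": 0.005},
    {"dx": 0,"dy": -0.01,"dz": 0,"wx": 0,"wy": 0,"wz": 0,"claw": 0.005},
    {"dx": 0,"dy": -0.015,"dz": 0,"wx": 0,"wy": 0,"wz": 0,"claw": 0.005},
    {"dx": 0,"dy": -0.02,"dz": 0,"wx": 0,"wy": 0,"wz": 0,"claw": 0.005},
    {"dx": 0,"dy": -0.02,"dz": 0,"wx": 0,"wy": 0,"wz": 0,"claw": 0.005},
    {"dx": 0,"dy": -0.02,"dz": 0,"wx": 0,"wy": 0,"wz": 0,"claw": 0.005},
    {"dx": 0,"dy": -0.015,"dz": 0,"wx": 0,"wy": 0,"wz": 0,"claw": 0.005},
    {"dx": 0,"dy": -0.015,"dz": 0,"wx": 0,"wy": 0,"wz": 0,"claw": 0.005},
  ],
)

```text
time: 7.17
ee_pos: [0.502, -0.2802, 0.1572]
orientation: [-0.707, 0.707, -0.017, 0.017]
ft_force: [-0.4, -0.5, -1.5]
grip_width: 0.0148
```

```bash
python3 - <<'E'
from h import *
w=optics.capture("wrist"); s,R=tool(); T=s["ee_pos"]; z0=T[2]-.032
g=models.regions_of("wrist","blue_cup_center"); g=min(g,key=lambda d:abs((d["extent"][0]+d["extent"][2])/2-280)); print(g["extent"])
for z in (z0-.003,z0,z0+.003):
    p,sc=fit([(w,g["pixels"])],CUP,[T[0]+.09,T[1]-.0045,-.05],z); print(z,p.round(4),round(sc,3))
print("expected",T+[.09,-.0045,0])
print([ (d["confidence"],d["extent"]) for d in models.regions_of("wrist","tablet1_center")])
goal([.494,-.073,.204],np.pi/2+.4)
E
```

```text
[257.9, 197.6, 310.7, 386.2]
0.12512864189334108 [ 0.5921 -0.2841 -0.0422] 0.552
0.12812864189334108 [ 0.592  -0.2837 -0.0412] 0.548
0.13112864189334109 [ 0.5908 -0.2844 -0.0461] 0.542
expected [ 0.59293245 -0.28529193  0.16012864]
[]
time 7.32 pos [ 0.5023 -0.2804  0.1565] w [ 0.0015 -0.4478  0.0016] shift in tool now [-0.0181 -0.0478  0.2067] or after turn [ 0.0731 -0.0475  0.1943] grip 0.0152 F [-0.8 -1.2 -2. ]
```

carry_out(
  targets=[
    {"dx": -0.001,"dy": -0.006,"dz": 0.014,"wx": 0,"wy": 0,"wz": 0,"claw": 0.005},
    {"dx": -0.003,"dy": -0.006,"dz": 0.026,"wx": 0,"wy": 0,"wz": 0,"claw": 0.005},
    {"dx": -0.003,"dy": -0.006,"dz": 0.031,"wx": 0,"wy": 0,"wz": 0,"claw": 0.005},
    {"dx": -0.003,"dy": -0.006,"dz": 0.032,"wx": 0,"wy": 0,"wz": 0,"claw": 0.005},
    {"dx": -0.003,"dy": -0.006,"dz": 0.032,"wx": 0,"wy": 0,"wz": 0,"claw": 0.005},
    {"dx": -0.003,"dy": -0.006,"dz": 0.031,"wx": 0,"wy": 0,"wz": 0,"claw": 0.005},
    {"dx": -0.001,"dy": -0.006,"dz": 0.026,"wx": 0,"wy": 0,"wz": 0,"claw": 0.005},
    {"dx": -0.001,"dy": -0.006,"dz": 0.014,"wx": 0,"wy": 0,"wz": 0,"claw": 0.005},
  ],
)

```text
time: 7.98
ee_pos: [0.4931, -0.0705, 0.2028]
orientation: [0.707, -0.707, 0.017, -0.016]
ft_force: [-0.0, -0.1, -1.9]
grip_width: 0.0149
```

carry_out(
  targets=[
    {"dx": 0,"dy": 0,"dz": 0,"wx": 0,"wy": -0.04,"wz": 0,"claw": 0.005},
    {"dx": 0,"dy": 0,"dz": 0,"wx": 0,"wy": -0.08,"wz": 0,"claw": 0.005},
    {"dx": 0,"dy": 0,"dz": 0,"wx": 0,"wy": -0.105,"wz": 0,"claw": 0.005},
    {"dx": 0,"dy": 0,"dz": 0,"wx": 0,"wy": -0.105,"wz": 0,"claw": 0.005},
    {"dx": 0,"dy": 0,"dz": 0,"wx": 0,"wy": -0.08,"wz": 0,"claw": 0.005},
    {"dx": 0,"dy": 0,"dz": 0,"wx": 0,"wy": -0.04,"wz": 0,"claw": 0.005},
    {"dx": 0,"dy": 0,"dz": 0,"wx": 0,"wy": 0,"wz": 0,"claw": 0.005},
  ],
)

```text
time: 8.57
ee_pos: [0.4934, -0.073, 0.2025]
orientation: [0.693, -0.692, -0.141, 0.143]
ft_force: [0.1, -0.2, -1.3]
grip_width: 0.0151
```

```bash
python3 - <<'E'
from h import *
w=optics.capture("wrist"); cv2.imwrite("pics/w3.png",w["color"])
s,R=tool(); T=s["ee_pos"]; f=R.as_matrix()[:,0]; ps=np.arctan2(f[1],f[0]); print("psi",ps,"tool y",R.as_matrix()[:,1].round(3))
goal([.494,.0866,.204],np.pi/2+.4)
im=w["color"].copy(); ex=[d for d in models.regions_of("wrist","blue_jug")]; print([(d["confidence"],d["extent"]) for d in ex])
c=T[:2]+[.09*np.cos(ps),.09*np.sin(ps)]
for P in CUP: cv2.polylines(im,[cv2.convexHull(proj(w,place(P,[*c,ps],T[2]-.032)).astype(np.float32)).astype(int)],True,(0,255,255))
rim=cyl(.065,.15,.059,0)[:40]; cv2.polylines(im,[proj(w,place(rim,[.5945,.129,0],.004)).astype(int)],True,(0,255,0))
cv2.imwrite("pics/w3.png",im)
E
```

```text
psi 0.40159525496297477 tool y [-0.001  0.    -1.   ]
time 8.62 pos [ 0.4934 -0.0731  0.2026] w [-0.0009  0.0016 -0.0012] shift in tool now [ 0.0629 -0.0014  0.1468] or after turn [ 0.0627 -0.0014  0.1469] grip 0.0147 F [ 0.3  0.5 -1.3]
[(0.79, [362.3, 272.5, 556.6, 420.0])]
```

View pics/w3.png

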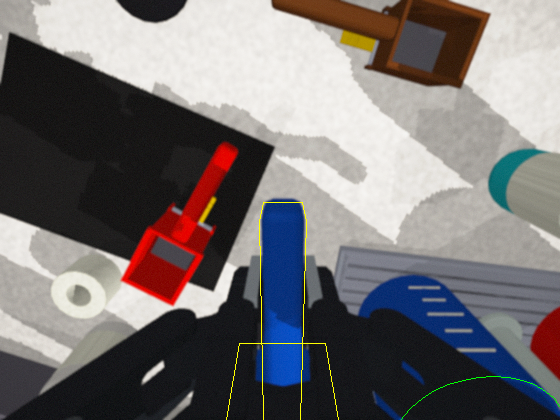

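carry_out(
  targets=[
    {"dx": 0.004,"dy": 0,"dz": 0.01,"wx": 0,"wy": 0,"wz": 0,"claw": 0.005},
    {"dx": 0.008,"dy": 0,"dz": 0.019,"wx": 0,"wy": 0,"wz": 0,"claw": 0.005},
    {"dx": 0.01,"dy": 0,"dz": 0.023,"wx": 0,"wy": 0,"wz": 0,"claw": 0.005},
    {"dx": 0.01,"dy": 0,"dz": 0.023,"wx": 0,"wy": 0,"wz": 0,"claw": 0.005},
    {"dx": 0.01,"dy": 0,"dz": 0.023,"wx": 0,"wy": 0,"wz": 0,"claw": 0.005},
    {"dx": 0.01,"dy": 0,"dz": 0.023,"wx": 0,"wy": 0,"wz": 0,"claw": 0.005},
    {"dx": 0.007,"dy": 0,"dz": 0.017,"wx": 0,"wy": 0,"wz": 0,"claw": 0.005},
    {"dx": 0.004,"dy": 0,"dz": 0.009,"wx": 0,"wy": 0,"wz": 0,"claw": 0.005},
  ],
)

```text
time: 9.33
ee_pos: [0.4938, 0.0888, 0.2031]
orientation: [0.693, -0.693, -0.141, 0.142]
ft_force: [0.8, 0.2, -0.5]
grip_width: 0.0147
```

```bash
python3 - <<'E'
from h import *
goal([.494,.0866,.204],np.pi/2+.4)
s,R=tool(); T=s["ee_pos"]; f=R.as_matrix()[:,0]; ps=np.arctan2(f[1],f[0]); c=T[:2]+[.09*np.cos(ps),.09*np.sin(ps)]
out=[]
for n,x,y in (("top",200,150),("side",215,125)):
    w=optics.capture(n); im=w["color"][y:y+85,x:x+100]; k=4; im=cv2.resize(im,None,fx=k,fy=k,interpolation=cv2.INTER_CUBIC)
    tr=lambda P:((P-[x,y]+.5)*k).astype(np.float32)
    for P in CUP: cv2.polylines(im,[cv2.convexHull(tr(proj(w,place(P,[*c,ps],T[2]-.032)))).astype(int)],True,(0,255,255))
    cv2.polylines(im,[tr(proj(w,place(cyl(.063,.15,.059,0)[:40],[.5945,.129,0],.004))).astype(int)],True,(0,255,0))
    out.append(im)
cv2.imwrite("pics/c4.png",np.hstack(out))
E
```

```text
time 9.33 pos [0.4938 0.0888 0.2031] w [-0.0005  0.0028 -0.0002] shift in tool now [-0.0007 -0.0009 -0.0021] or after turn [-0.0007 -0.0009 -0.0021] grip 0.0147 F [ 0.8  0.2 -0.5]
```

View pics/c4.png

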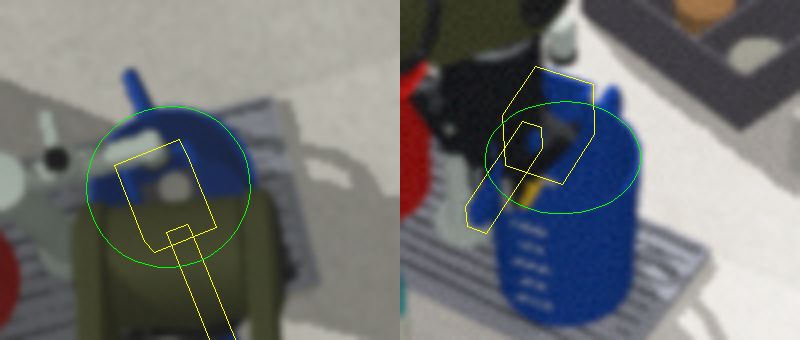

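carry_out(
  targets=[
    {"dx": 0,"dy": 0.005,"dz": -0.002,"wx": 0,"wy": 0,"wz": 0,"claw": 0.005},
    {"dx": 0,"dy": 0.006,"dz": -0.001,"wx": 0,"wy": 0,"wz": 0,"claw": 0.005},
    {"dx": 0,"dy": 0.005,"dz": 0,"wx": 0,"wy": 0,"wz": 0,"claw": 0.005},
    {"dx": 0,"dy": 0.004,"dz": 0,"wx": 0,"wy": 0,"wz": 0,"claw": 0.005},
    {"dx": 0,"dy": 0.003,"dz": 0,"wx": 0,"wy": 0,"wz": 0,"claw": 0.005},
    {"dx": 0,"dy": 0.003,"dz": 0,"wx": 0,"wy": 0,"wz": 0,"claw": 0.005},
  ],
)

```text
time: 9.93
ee_pos: [0.4957, 0.0832, 0.1771]
orientation: [-0.693, 0.693, 0.141, -0.141]
ft_force: [0.5, 0.8, 1.7]
grip_width: 0.015
```

carry_out(
  targets=[
    {"dx": 0,"dy": 0.003,"dz": 0,"wx": 0,"wy": 0,"wz": 0,"claw": 0.005},
    {"dx": 0,"dy": 0.003,"dz": 0,"wx": 0,"wy": 0,"wz": 0,"claw": 0.005},
    {"dx": 0,"dy": 0.003,"dz": 0,"wx": 0,"wy": 0,"wz": 0,"claw": 0.005},
    {"dx": 0,"dy": 0,"dz": 0,"wx": 0,"wy": 0,"wz": 0,"claw": 0.005},
  ],
)

```text
time: 10.27
ee_pos: [0.4955, 0.0836, 0.1678]
orientation: [0.693, -0.693, -0.141, 0.141]
ft_force: [1.9, -0.0, 0.1]
grip_width: 0.0151
```

carry_out(
  targets=[
    {"dx": 0,"dy": 0.003,"dz": 0,"wx": 0,"wy": 0,"wz": 0,"claw": 0.005},
    {"dx": 0,"dy": 0.003,"dz": 0,"wx": 0,"wy": 0,"wz": 0,"claw": 0.005},
    {"dx": 0,"dy": 0.001,"dz": 0,"wx": 0,"wy": 0,"wz": 0,"claw": 0.005},
    {"dx": 0,"dy": 0,"dz": 0,"wx": 0,"wy": 0,"wz": 0,"claw": 0.005},
    {"dx": 0,"dy": 0,"dz": 0,"wx": 0,"wy": 0,"wz": 0,"claw": 0.005},
    {"dx": 0,"dy": 0,"dz": 0,"wx": 0,"wy": 0,"wz": 0,"claw": 0.005},
    {"dx": 0,"dy": 0,"dz": 0,"wx": 0,"wy": 0,"wz": 0,"claw": 0.005},
    {"dx": 0,"dy": 0,"dz": 0,"wx": 0,"wy": 0,"wz": 0,"claw": 0.005},
  ],
)

```text
time: 10.93
ee_pos: [0.4956, 0.0836, 0.1613]
orientation: [0.693, -0.693, -0.141, 0.141]
ft_force: [1.9, 1.0, -0.9]
grip_width: 0.0151
```

```bash
python3 - <<'E'
from h import *
goal([.494,.0866,.204],np.pi/2+.4)
out=[]
for n,x,y in (("top",200,150),("side",215,125)):
    w=optics.capture(n); im=w["color"][y:y+85,x:x+100]; out.append(cv2.resize(im,None,fx=4,fy=4,interpolation=cv2.INTER_CUBIC))
cv2.imwrite("pics/c5.png",np.hstack(out))
E
```

```text
time 10.93 pos [0.4956 0.0836 0.1613] w [-0.      0.0022  0.0001] shift in tool now [-0.0002 -0.0427  0.0034] or after turn [-0.0003 -0.0427  0.0034] grip 0.0151 F [ 1.9  1.  -0.9]
```

View pics/c5.png

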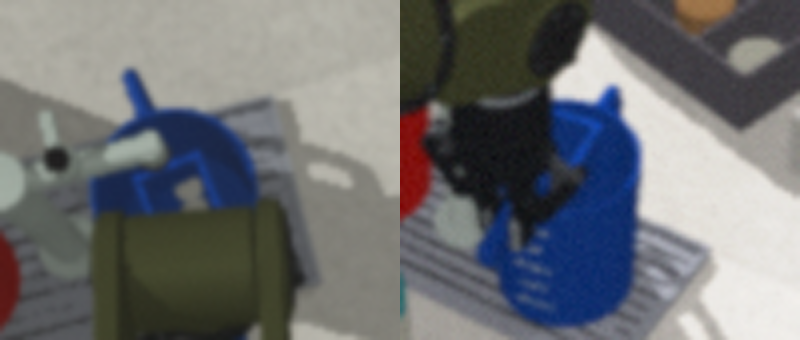

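Viewed (8th): the cup now sits inside the jug. A light shape shows at about (185,195), either a tablet or the flap. I'll lower a little more and wait.

carry_out(
  targets=[
    {"dx": 0,"dy": 0.003,"dz": 0,"wx": 0,"wy": 0,"wz": 0,"claw": 0.005},
    {"dx": 0,"dy": 0.002,"dz": 0,"wx": 0,"wy": 0,"wz": 0,"claw": 0.005},
    {"dx": 0,"dy": 0,"dz": 0,"wx": 0,"wy": 0,"wz": 0,"claw": 0.005},
    {"dx": 0,"dy": 0,"dz": 0.002,"wx": 0,"wy": 0,"wz": 0,"claw": 0.005},
    {"dx": 0,"dy": 0,"dz": -0.002,"wx": 0,"wy": 0,"wz": 0,"claw": 0.005},
    {"dx": 0,"dy": 0,"dz": 0,"wx": 0,"wy": 0,"wz": 0,"claw": 0.005},
    {"dx": 0,"dy": 0,"dz": 0,"wx": 0,"wy": 0,"wz": 0,"claw": 0.005},
    {"dx": 0,"dy": 0,"dz": 0,"wx": 0,"wy": 0,"wz": 0,"claw": 0.005},
  ],
)

```text
time: 11.7
ee_pos: [0.4955, 0.0836, 0.1563]
orientation: [0.693, -0.693, -0.141, 0.141]
ft_force: [0.4, 1.4, -0.8]
grip_width: 0.0151
```

```bash
python3 - <<'E'
from h import *
goal([.494,.0866,.204],np.pi/2+.4)
ims=[optics.capture("top")["color"][165:215,215:275].astype(float) for _ in range(8)]
im=np.clip(np.mean(ims,0)*2,0,255).astype(np.uint8)
cv2.imwrite("pics/c6.png",cv2.resize(im,None,fx=10,fy=10,interpolation=cv2.INTER_CUBIC))
E
```

```text
time 11.7 pos [0.4955 0.0836 0.1563] w [-0.      0.0022  0.    ] shift in tool now [-0.0002 -0.0477  0.0034] or after turn [-0.0002 -0.0477  0.0034] grip 0.0151 F [ 0.4  1.4 -0.8]
```

View pics/c6.png

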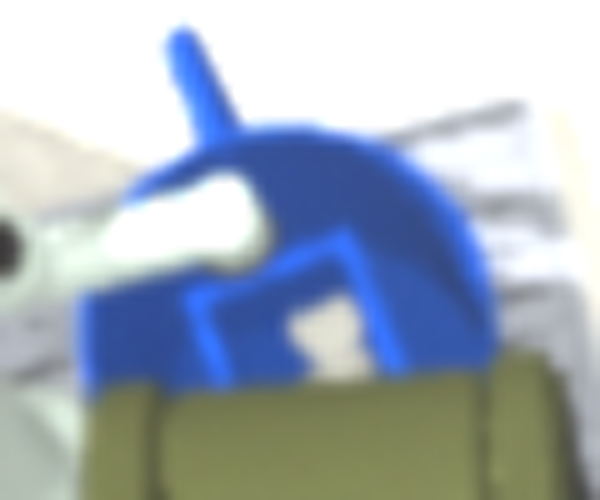

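Viewed (9th): through the open cup floor two white tablets show at about (325,330), lying on the jug's blue floor. Raising and moving out sideways.

carry_out(
  targets=[
    {"dx": 0,"dy": -0.003,"dz": 0,"wx": 0,"wy": 0,"wz": 0,"claw": 0.005},
    {"dx": 0,"dy": -0.006,"dz": 0,"wx": 0,"wy": 0,"wz": 0,"claw": 0.005},
    {"dx": 0,"dy": -0.007,"dz": 0,"wx": 0,"wy": 0,"wz": 0,"claw": 0.005},
    {"dx": 0,"dy": -0.007,"dz": 0,"wx": 0,"wy": 0,"wz": 0,"claw": 0.005},
    {"dx": 0,"dy": -0.008,"dz": 0,"wx": 0,"wy": 0,"wz": 0,"claw": 0.005},
    {"dx": 0,"dy": -0.008,"dz": 0,"wx": 0,"wy": 0,"wz": 0,"claw": 0.005},
    {"dx": 0,"dy": -0.008,"dz": 0,"wx": 0,"wy": 0,"wz": 0,"claw": 0.005},
    {"dx": 0,"dy": 0,"dz": 0,"wx": 0,"wy": 0,"wz": 0,"claw": 0.005},
  ],
)

```text
time: 12.77
ee_pos: [0.496, 0.0836, 0.2052]
orientation: [-0.693, 0.693, 0.142, -0.14]
ft_force: [0.4, 0.2, -1.0]
grip_width: 0.0149
```

carry_out(
  targets=[
    {"dx": -0.004,"dy": 0,"dz": -0.01,"wx": 0,"wy": 0,"wz": 0,"claw": 0.005},
    {"dx": -0.008,"dy": 0,"dz": -0.019,"wx": 0,"wy": 0,"wz": 0,"claw": 0.005},
    {"dx": -0.01,"dy": 0,"dz": -0.023,"wx": 0,"wy": 0,"wz": 0,"claw": 0.005},
    {"dx": -0.01,"dy": 0,"dz": -0.023,"wx": 0,"wy": 0,"wz": 0,"claw": 0.005},
    {"dx": -0.01,"dy": 0,"dz": -0.023,"wx": 0,"wy": 0,"wz": 0,"claw": 0.005},
    {"dx": -0.01,"dy": 0,"dz": -0.023,"wx": 0,"wy": 0,"wz": 0,"claw": 0.005},
    {"dx": -0.007,"dy": 0,"dz": -0.017,"wx": 0,"wy": 0,"wz": 0,"claw": 0.005},
    {"dx": -0.004,"dy": 0,"dz": -0.009,"wx": 0,"wy": 0,"wz": 0,"claw": 0.005},
  ],
)

```text
time: 13.43
ee_pos: [0.4946, -0.0787, 0.2028]
orientation: [0.693, -0.693, -0.14, 0.141]
ft_force: [0.6, 0.5, -1.4]
grip_width: 0.0151
```

```bash
python3 - <<'E'
from h import *
ps=-.05; goal([.5022,-.2795,.10],np.pi/2+ps)
for _ in range(1):
    t=optics.capture("top")
cv2.imwrite("pics/c7.png",cv2.resize(np.clip(t["color"][150:240,180:320].astype(float)*1.6,0,255).astype(np.uint8),None,fx=5.5,fy=5.5,interpolation=cv2.INTER_CUBIC))
E
```

```text
time 13.43 pos [ 0.4946 -0.0787  0.2028] w [-0.      0.4505 -0.001 ] shift in tool now [-0.0712  0.1028 -0.1879] or after turn [ 0.0176  0.1028 -0.2001] grip 0.0151 F [ 0.6  0.5 -1.4]
```

View pics/c7.png

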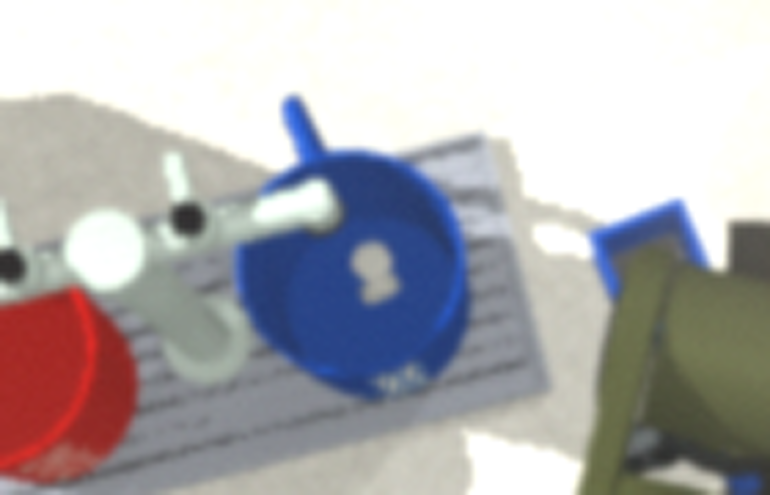

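Viewed (10th): both tablets lie in the blue jug at about (375,270), and the jug has not moved. The cup's grey floor is shut and bare. Returning it to the mat.

carry_out(
  targets=[
    {"dx": 0,"dy": 0,"dz": 0,"wx": 0,"wy": 0.06,"wz": 0,"claw": 0.005},
    {"dx": 0,"dy": 0,"dz": 0,"wx": 0,"wy": 0.11,"wz": 0,"claw": 0.005},
    {"dx": 0,"dy": 0,"dz": 0,"wx": 0,"wy": 0.11,"wz": 0,"claw": 0.005},
    {"dx": 0,"dy": 0,"dz": 0,"wx": 0,"wy": 0.11,"wz": 0,"claw": 0.005},
    {"dx": 0,"dy": 0,"dz": 0,"wx": 0,"wy": 0.06,"wz": 0,"claw": 0.005},
    {"dx": 0.002,"dy": 0,"dz": -0.02,"wx": 0,"wy": 0,"wz": 0,"claw": 0.005},
    {"dx": 0.002,"dy": 0,"dz": -0.025,"wx": 0,"wy": 0,"wz": 0,"claw": 0.005},
    {"dx": 0.003,"dy": 0,"dz": -0.03,"wx": 0,"wy": 0,"wz": 0,"claw": 0.005},
  ],
)

```text
time: 14.15
ee_pos: [0.4984, -0.1512, 0.2031]
orientation: [0.707, -0.707, 0.016, -0.016]
ft_force: [0.4, 0.3, -0.2]
grip_width: 0.0146
```

carry_out(
  targets=[
    {"dx": 0.003,"dy": 0,"dz": -0.03,"wx": 0,"wy": 0,"wz": 0,"claw": 0.005},
    {"dx": 0.003,"dy": 0,"dz": -0.03,"wx": 0,"wy": 0,"wz": 0,"claw": 0.005},
    {"dx": 0.003,"dy": 0,"dz": -0.03,"wx": 0,"wy": 0,"wz": 0,"claw": 0.005},
    {"dx": 0.002,"dy": 0.01,"dz": -0.02,"wx": 0,"wy": 0,"wz": 0,"claw": 0.005},
    {"dx": 0,"dy": 0.02,"dz": -0.015,"wx": 0,"wy": 0,"wz": 0,"claw": 0.005},
    {"dx": 0,"dy": 0.03,"dz": 0,"wx": 0,"wy": 0,"wz": 0,"claw": 0.005},
    {"dx": 0,"dy": 0.03,"dz": 0,"wx": 0,"wy": 0,"wz": 0,"claw": 0.005},
    {"dx": 0,"dy": 0.02,"dz": 0,"wx": 0,"wy": 0,"wz": 0,"claw": 0.005},
  ],
)

```text
time: 14.82
ee_pos: [0.5026, -0.2762, 0.0902]
orientation: [0.708, -0.706, 0.018, -0.016]
ft_force: [-0.2, -0.2, -2.0]
grip_width: 0.0148
```

```bash
python3 - <<'E'
from h import *
goal([.5022,-.2795,.0364],np.pi/2-.05)
E
```

```text
time 14.82 pos [ 0.5026 -0.2762  0.0902] w [-0.0017  0.0022 -0.0029] shift in tool now [-0.      0.0538 -0.0034] or after turn [-0.0002  0.0538 -0.0034] grip 0.0148 F [-0.2 -0.2 -2. ]
```

carry_out(
  targets=[
    {"dx": 0,"dy": 0.015,"dz": -0.003,"wx": 0,"wy": 0,"wz": 0,"claw": 0.005},
    {"dx": 0,"dy": 0.015,"dz": 0,"wx": 0,"wy": 0,"wz": 0,"claw": 0.005},
    {"dx": 0,"dy": 0.012,"dz": 0,"wx": 0,"wy": 0,"wz": 0,"claw": 0.005},
    {"dx": 0,"dy": 0.006,"dz": 0,"wx": 0,"wy": 0,"wz": 0,"claw": 0.005},
    {"dx": 0,"dy": 0.003,"dz": 0,"wx": 0,"wy": 0,"wz": 0,"claw": 0.005},
    {"dx": 0,"dy": 0.002,"dz": 0,"wx": 0,"wy": 0,"wz": 0,"claw": 0.005},
    {"dx": 0,"dy": 0,"dz": 0,"wx": 0,"wy": 0,"wz": 0,"claw": 0.005},
    {"dx": 0,"dy": 0,"dz": 0,"wx": 0,"wy": 0,"wz": 0,"claw": 0.005},
  ],
)

```text
time: 15.48
ee_pos: [0.5037, -0.2801, 0.041]
orientation: [-0.707, 0.707, -0.017, 0.017]
ft_force: [-0.2, -0.7, -0.8]
grip_width: 0.015
```

carry_out(
  targets=[
    {"dx": -0.001,"dy": 0.001,"dz": 0,"wx": 0,"wy": 0,"wz": 0,"claw": 0.005},
    {"dx": 0,"dy": 0.001,"dz": 0,"wx": 0,"wy": 0,"wz": 0,"claw": 0.005},
    {"dx": 0,"dy": 0.001,"dz": 0,"wx": 0,"wy": 0,"wz": 0,"claw": 0.005},
    {"dx": 0,"dy": 0.001,"dz": 0,"wx": 0,"wy": 0,"wz": 0,"claw": 0.005},
    {"dx": 0,"dy": 0,"dz": 0,"wx": 0,"wy": 0,"wz": 0,"claw": 0.005},
  ],
)

```text
time: 15.9
ee_pos: [0.5025, -0.2801, 0.0367]
orientation: [-0.707, 0.707, -0.017, 0.017]
ft_force: [-3.7, 1.9, 3.6]
grip_width: 0.0147
```

carry_out(
  targets=[
    {"dx": 0,"dy": 0.0005,"dz": 0,"wx": 0,"wy": 0,"wz": 0,"claw": 0.005},
    {"dx": 0,"dy": 0,"dz": 0,"wx": 0,"wy": 0,"wz": 0,"claw": 0.02},
    {"dx": 0,"dy": 0,"dz": 0,"wx": 0,"wy": 0,"wz": 0,"claw": 0.03},
    {"dx": 0,"dy": 0,"dz": 0,"wx": 0,"wy": 0,"wz": 0,"claw": 0.05},
    {"dx": 0,"dy": 0,"dz": 0,"wx": 0,"wy": 0,"wz": 0,"claw": 0.06},
    {"dx": 0,"dy": 0,"dz": 0,"wx": 0,"wy": 0,"wz": 0,"claw": 0.06},
    {"dx": 0,"dy": 0,"dz": 0,"wx": 0,"wy": 0,"wz": 0,"claw": 0.06},
  ],
)

```text
time: 16.48
ee_pos: [0.5024, -0.2799, 0.0357]
orientation: [0.707, -0.707, 0.017, -0.017]
ft_force: [0.7, -0.1, 0.0]
grip_width: 0.0599
```

carry_out(
  targets=[
    {"dx": 0,"dy": -0.01,"dz": 0,"wx": 0,"wy": 0,"wz": 0,"claw": 0.06},
    {"dx": 0,"dy": -0.02,"dz": 0,"wx": 0,"wy": 0,"wz": 0,"claw": 0.06},
    {"dx": 0,"dy": -0.03,"dz": 0,"wx": 0,"wy": 0,"wz": 0,"claw": 0.06},
    {"dx": 0,"dy": -0.03,"dz": 0,"wx": 0,"wy": 0,"wz": 0,"claw": 0.06},
    {"dx": 0,"dy": -0.03,"dz": 0,"wx": 0,"wy": 0,"wz": 0,"claw": 0.06},
    {"dx": 0,"dy": -0.03,"dz": 0,"wx": 0,"wy": 0,"wz": 0,"claw": 0.06},
    {"dx": 0,"dy": -0.03,"dz": 0,"wx": 0,"wy": 0,"wz": 0,"claw": 0.06},
    {"dx": 0,"dy": 0,"dz": 0,"wx": 0,"wy": 0,"wz": 0,"claw": 0.06},
  ],
)

```text
time: 17.15
ee_pos: [0.5038, -0.2808, 0.223]
orientation: [-0.705, 0.709, -0.014, 0.02]
ft_force: [0.5, -0.0, 0.6]
grip_width: 0.0602
```

```bash
python3 - <<'E'
from h import *
w=optics.capture("wrist"); s=optics.capture("side")
g=models.regions_of("wrist","blue_cup_center"); e=min(g,key=lambda d:abs((d["extent"][0]+d["extent"][2])/2-285))
print(fit([(w,e["pixels"])],CUP,[.5915,-.2837,-.05],.003), env.observe()["ee_pos"])
side=cv2.resize(s["color"][80:310,150:390],(440,420)); cv2.imwrite("pics/f.png",cv2.resize(np.hstack([w["color"],side]),(800,336)))
E
```

```text
(array([ 0.59177494, -0.28438888, -0.0498346 ]), np.float64(0.9179800162030786)) [ 0.50218281 -0.27981891  0.21591899]
```

View pics/f.png

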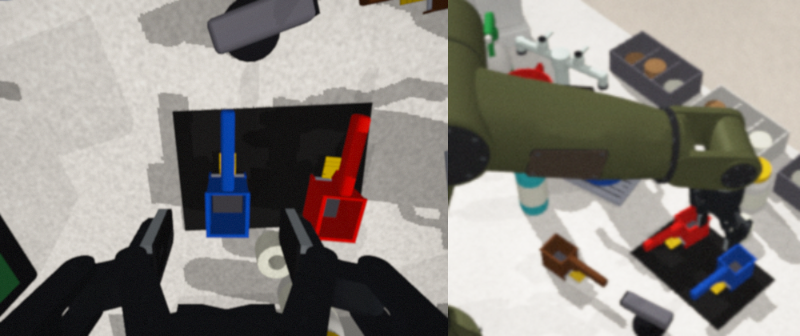

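Viewed (11th): the empty blue cup stands upright on the mat beside the red one, at about (228,205), floor shut and nothing inside. The gripper is clear, so I'm handing in.

```bash
python3 -c "
from cell import env
print(env.hand_in())"
```

```text
the job is handed in; nothing more can be done
None
```

Both tablets are in the blue jug, the empty cup is back on its mat, and I handed the job in at about 17 s of the 67 s allowed. I gripped the blue cup by its handle, moved it in level from the side under the outlet, and pressed its tab on the jug's rim until the floor opened.

**Tablets and jug:** after I lifted the cup away, the top camera showed both tablets on the jug's floor, with the jug still under its outlet.

**Cup:** the last wrist picture shows it upright, empty and shut beside the red one. The fitted position is within 1 mm of where it started. The gripper was open and clear of everything.

**Forces:** the wrist force readings I saw stayed below about 9 N. I saw no sign of the tap or any bystander being touched or moved.

**Checks that disagreed or fell short:**
- The top and side cameras disagreed by about 5 mm on the jug's position. I used a value between the two, and the drop still worked.
- The last side view had the jug mostly hidden behind the arm, so I last saw the jug and tablets clearly when the cup had just moved out from over it.
- My first three move calls were refused as invalid input. Nothing moved.

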